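# Tip the eraser up out of the desk caddy

### The job

Fetch the eraser for the person at the notebook: press the thumb pad of its rocker in the caddy all the way down so that the eraser tips up, take it out, and set it down flat on the notebook without dropping it. Then press the emptied rocker level again. Leave the USB stick's rocker and the pencil on the notebook alone.

Things in the scene. Friction and masses are not known exactly. Their poses are not given: they have to be found in the camera images.
- caddy: Fixed black caddy, 170 x 132 mm. Two lanes along its x at y = +35 mm (left) and -35 mm (right), each with a rocker; eraser in one, USB stick in the other (varies). Origin at desk level below the pivot line, midway between lanes; +x from thumb pads (robot side) to tabs. Cheeks 46 mm high from x = -12 to +58 mm leave lanes 25 mm wide, too tight to grip in; pads and tabs stand free beyond them.
- rocker_left (a joint): Tilt of the left rocker: 0 level, 0.42 rad fully tipped (hard stop: pad down, tab up). Pivot along caddy y at caddy x = 0, z = 36 mm, in the tray's top face. A stiff hinge: stays as left; about 2 N on a pad moves it. Dark steel tray 16 mm wide, 4 mm thick, narrower than what lies on it; a heel stop 7 mm past the pivot keeps that from sliding down.
- rocker_right (a joint): The same for the right (caddy y = -35 mm) rocker.
- pad_left (a point): Middle of the top face of the left rocker's black thumb pad with grey ribs (40 x 28 mm), 44 mm from the pivot towards -x, 4 mm above the tray's face; it moves with the rocker (40 mm above the desk when level, about 22 mm when fully tipped).
- pad_right (a point): The same for the right rocker's thumb pad.
- tab_left (a point): Middle of the top face of the left rocker's bare metal end tab (30 x 28 mm), 80 mm from the pivot towards +x, level with the tray's face; it moves with the rocker (36 mm above the desk when level, about 69 mm when fully tipped). Pressing it down levels the rocker.
- tab_right (a point): The same for the right rocker's end tab.
- eraser_mid (a point): Centre of the loose eraser, 21 (its x) x 45 (y) x 12 mm (z), white with a blue sleeve, both ends bare. It lies lengthwise on its rocker, centred about 34 mm past the pivot. Rocker fully tipped: its centre is about 55 mm above the desk and it slopes up 0.42 rad towards caddy +x, clear above the 46 mm cheeks, to be gripped across its 21 mm with fingertips down to about 50 mm above the desk.
- eraser: The same eraser; origin at the centre of its underside, same axes. About 30 g.
- usb_stick_mid (a point): Centre of the loose USB stick (18 x 55 x 8 mm, blue with a narrower bare metal plug), lying level in the other lane; it stays there.
- notebook: Fixed closed purple notebook lying flat, 210 mm along its own x, 152 mm along its own y, cover top 11 mm above the desk; a wire spiral runs along its near long edge (own +y). Origin at the centre of its underside.
- pencil_mid (a point): Middle of the loose pencil (168 mm long, 8 mm thick) that lies lengthwise on the notebook near its far edge, about notebook y = -50 mm; the rest of the notebook is clear.

How it is judged:
By the outcome, as a careful person would: the job done as asked, in the order asked, and still so for the second after the job is handed in, with the robot touching nothing.
It also fails if it takes over 51 s, if anything falls off the work surface, if the arm or the gripper's body presses on something with over 40 N, if the wrist force passes 120 N, or if a joint passes its speed limit or range.

### The arm

A 6-joint arm with a two-finger parallel gripper is mounted at the origin on the work surface; the furniture and walls round the work are solid. World frame = base frame: x ahead of the robot, y to its left, z up, the work surface at z = 0. Lengths are in mm, angles in rad, forces in N, time in s.
With the tool pointing down it reaches from about 275 to 1000 mm from the base axis. Payload 8.4 kg.
Tool frame: the origin (TCP) lies on the mounting face of the last link; the fingertips stand 173 mm ahead of it and the grasp point (between the pads) lies 155 mm ahead of it; z points along the fingers, y is the direction in which the jaws open and shut (so a half turn about z gives the same grasp; the last joint's range is limited). The gripper opens to 85 mm and grips with 20 to 120 N. Pads are 22 mm wide; open, the fingers measure 114 mm over their backs; the gripper's body (76 mm by 85 mm) begins 54 mm behind the grasp point. The pads swing forward as they close: fully open they stand 13 mm farther back than shut.
Start: joints at [1.115, 0.353, 1.633, -0, 1.155, -0.002], TCP at [273.99, 561.747, 404.681] pointing down, gripper open.
Joint ranges: [-2.63, 2.63], [-0.92, 2.1], [0.06, 2.66], [-1.3, 4.44], [0, 2.69], [-3.02, 3.02]. Speed limits (rad/s): [2.22, 2.22, 2.79, 3.14, 3.14, 3.14].

### API

Orientations are given as [roll, pitch, yaw] about the fixed x, y, z axes, in that order (R = Rz(yaw) Ry(pitch) Rx(roll)).
In Python, from rig import r, grab_frame, spotter gives the robot as it stands.
- The arm moves only by the tool apply_moves, never from a script. Its argument "motion" is text: rows parted by semicolons, each of 5 numbers parted by spaces: the opening, from -1 (shut) to 1 (fully open), then the shift along the tool's x, y, z as a fraction of full scale, then the turn about the tool's z as a fraction of full scale. In form: hand x y z twist; .... A call has 1 to 20 rows; each row is the pose to reach, as a shift and turn from the pose commanded when the call began, along the tool's axes at that moment, turning the shorter way round; what a row does not reach only later rows make up. Full scale, the value 1, is 1 m for a shift and pi rad for a turn. A row lasts 1/12 s, in which the tool goes at most 41.7 mm and 7.16 degrees, less where a joint would pass 70% of its speed; a pose out of reach is approached as far as the arm can. A call with a number of a shift or a turn outside -1 to 1 is refused whole. A call with a gripper value outside its range is refused whole. The fingers move at their own pace and stop on an object; "squeeze" is the grip in N (left out, the last holds). Time passes only in rows, so rows that repeat a pose let the fingers close. It gives the time, the measured TCP pose, the force and the opening at its end, in the units of the state.
- r.sense(): the state, without advancing time (a new reading comes with each control period).
- grab_frame(name): name is "side" or "top"; returns a dict with "img" (400x640x3 uint8, red, green, blue), "fx", "fy", "cx", "cy" (pixels), "R" (3x3) and "t" (3): a world point X has camera coordinates R X + t. Camera axes: x right, y down, z forward; pixel columns grow to the right and rows downward; lengths in mm; the calibration is good to about 2 mm. A picture is of the moment at which its call begins. There is no depth.
- r.sign_off(): hands the job in, once; it reports no verdict.
Trained networks look in the newest picture that a camera, given by its name, has taken for a name from the list of things; names that differ only in an ending like _2 or _b are one class to them, and where a whole thing is asked for, a point or a joint stands for the part that bears it (a point fixed in the world has none). Each returns a list of dicts, best first, with "conf" (0 to 1); they miss things now and then, are a little off and sometimes report something else, mostly with a low value. They report only what shows in the picture. A call takes as long as a camera call.
- spotter.boxes_of(query, camera): "point" ([x, y, z] in mm, in world coordinates, good to about 4 mm: the middle of the surface that is visible of it).
- spotter.place_of(query, camera): "point" ([x, y, z] in mm, in world coordinates, good to about 4 mm: a listed point, or the origin of a listed thing).
The state is a dict: "clock": time; "qpos": joint angles; "qvel": joint speeds; "joint_efforts": joint torques, N m; "eef_pos": TCP position; "tcp_rot": TCP orientation; "contact_force": force on the tool from outside, world axes, zero at the start; "wrist_torque": the same for the moment, N m; "opening": opening from 0.0 (shut) to 1.0 (fully open).
Only numpy, scipy, OpenCV 4.12 (cv2) and the standard library are available. Lean on these libraries where they do the work, as an engineer would, in place of code of your own. Each camera call takes 0.05 s, during which the arm holds its last target.

## Working session

There is one attempt and no reset: what is moved stays moved. The work goes in short steps, Python scripts to look and compute and a tool call to move; the robot and the scene stay as the last step left them, time stands still between calls to the robot, and variables do not carry over. Pictures are saved under pics/ and viewed, and the job is handed in when it is done.

Besides the shell and the picture viewer there is one more tool, called after ">>>" as name(argument=value, ...) on one line, values as JSON. apply_moves: Moves the arm, as the interface text tells. Its arguments: {"type":"object","properties":{"motion":{"type":"string"},"squeeze":{"type":"number"}},"required":["motion"]}

```bash
mkdir -p pics; ls; python3 - <<'E'
from rig import r, grab_frame, spotter
import cv2
for n in ("side","top"):
    f=grab_frame(n); cv2.imwrite(f"pics/{n}0.png",f["img"][:,:,::-1])
    print(n,f["fx"],f["cx"],f["R"],f["t"])
    for q in ["caddy","pad_left","pad_right","tab_left","tab_right","eraser_mid","eraser","usb_stick_mid","notebook","pencil_mid"]:
        print(q,[(list(map(lambda v:round(float(v),1),d["point"])),round(d["conf"],2)) for d in spotter.place_of(q,n)[:2]])
print(r.sense())
E
```

```text
pics
side 372.32540046154605 322.2678239934449 [[-0.99167113 -0.12809513  0.01341669]
 [-0.06974447  0.44650483 -0.89205894]
 [ 0.10827779 -0.88556483 -0.45171988]] [514.77461689 106.44799044 915.34696283]
caddy [([508.5, 114.7, -3.1], 0.84)]
pad_left [([462.1, 147.1, 40.0], 0.62)]
pad_right [([461.4, 75.8, 40.5], 0.82)]
tab_left [([584.4, 154.6, 37.4], 0.6)]
tab_right [([590.5, 89.9, 35.6], 0.74)]
eraser_mid [([545.4, 80.7, 39.3], 0.53)]
eraser [([544.8, 86.4, 35.1], 0.59)]
usb_stick_mid [([542.0, 150.9, 40.0], 0.54), ([584.0, 154.5, 35.9], 0.38)]
notebook [([485.2, -269.5, 1.8], 0.96)]
pencil_mid [([584.3, 153.8, 34.1], 0.61), ([528.6, -274.0, 13.4], 0.42)]
top 433.55438896610383 317.0722999352995 [[-1.96943953e-02 -9.99805167e-01 -1.32605073e-03]
 [-9.98067340e-01  1.97383140e-02 -5.89235488e-02]
 [ 5.89382425e-02  1.63024262e-04 -9.98261618e-01]] [-59.29851911 517.05328774 901.27222082]
caddy [([509.9, 113.5, -0.6], 0.84)]
pad_left [([462.6, 149.1, 42.0], 0.92)]
pad_right [([462.6, 77.4, 40.7], 0.89)]
tab_left [([586.8, 157.3, 35.4], 0.8)]
tab_right [([588.1, 82.5, 38.0], 0.83)]

[... 227 characters left out ...]
, 0.75)]
{'clock': 1.1, 'qpos': array([ 1.11461033e+00,  3.52998552e-01,  1.63340446e+00,  2.97770901e-05,
        1.15515426e+00, -2.37053910e-03]), 'qvel': array([ 8.78210481e-05, -5.03933331e-04, -6.43016068e-04,  1.14701921e-04,
       -1.31870185e-03, -8.06202533e-04]), 'joint_efforts': array([ 3.21015405e-04, -6.05184388e+01, -3.42441952e+01, -4.06940342e-05,
        1.28791882e-03, -1.25262957e-05]), 'eef_pos': array([273.98212901, 561.75653141, 404.67996126]), 'tcp_rot': array([ 3.14155721e+00, -2.71582702e-05,  2.68776518e+00]), 'contact_force': array([0.35144359, 0.08399324, 0.59876067]), 'wrist_torque': array([-0.0345911 ,  0.01968118, -0.03573868]), 'opening': 1.0040191468751167}
```

View pics/side0.png

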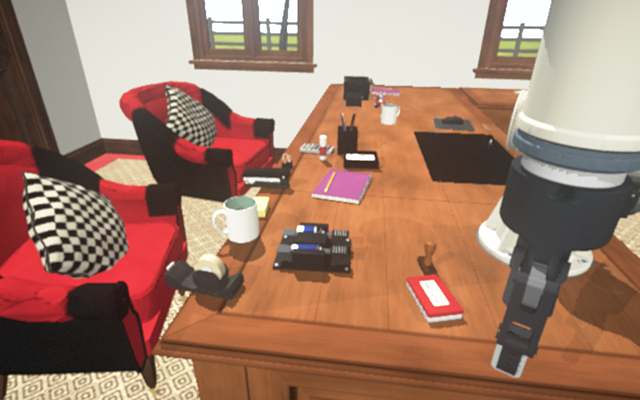

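View pics/top0.png

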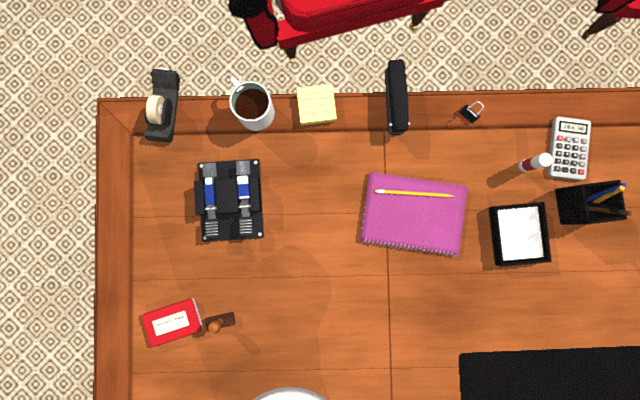

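```bash
cat > h.py <<'E'
from rig import r, grab_frame, spotter
import cv2, numpy as np
def shot(n,name,box=None,k=1):
    f=grab_frame(n); im=f["img"][:,:,::-1]
    if box: x0,y0,x1,y1=box; im=im[y0:y1,x0:x1]
    im=cv2.resize(np.ascontiguousarray(im),None,fx=k,fy=k,interpolation=cv2.INTER_CUBIC)
    cv2.imwrite(f"pics/{name}.png",im); return f
def proj(f,X):
    c=f["R"]@np.array(X,float)+f["t"]; return f["fx"]*c[0]/c[2]+f["cx"], f["fy"]*c[1]/c[2]+f["cy"]
def back(f,u,v,z):
    d=f["R"].T@np.array([(u-f["cx"])/f["fx"],(v-f["cy"])/f["fy"],1]); o=-f["R"].T@f["t"]
    return o+d*(z-o[2])/d[2]
E
python3 - <<'E'
import cv2
a=cv2.imread("pics/top0.png")
cv2.imwrite("pics/z1.png",cv2.resize(a[150:250,185:275],None,fx=6,fy=6,interpolation=cv2.INTER_CUBIC))
cv2.imwrite("pics/z2.png",cv2.resize(a[165:265,350:480],None,fx=6,fy=6,interpolation=cv2.INTER_CUBIC))
E
```

```text
(no output)
```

View pics/z1.png

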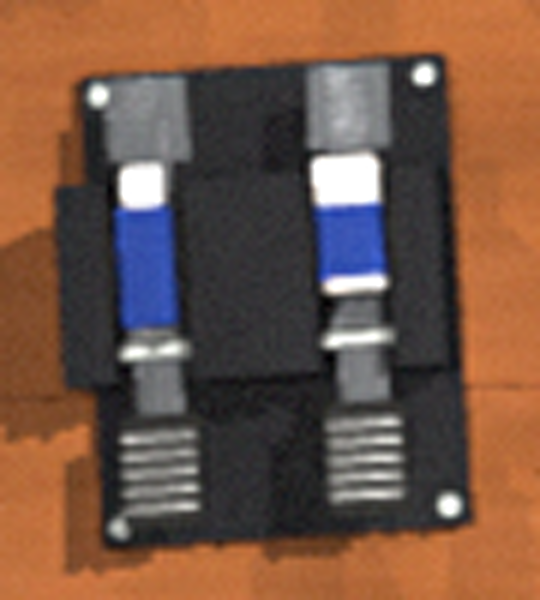

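View pics/z2.png

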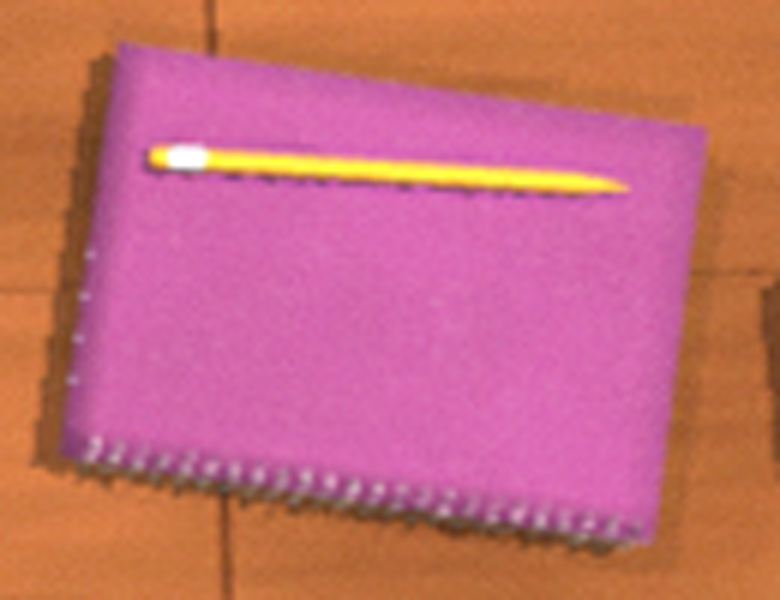

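```bash
python3 - <<'E'
from h import *
f=grab_frame("top")
P=lambda n,u,v,z:print(n,back(f,185+(u-2.5)/6,150+(v-2.5)/6,z).round(1))
P("padR",366,458,40);P("tabR",348,110,36);P("padL",160,470,40);P("tabL",147,120,36);P("er",349,222,48);
P("erTL",312,157,52);P("erBR",387,290,52)
a,b=back(f,185+366/6,150+458/6,40),back(f,185+348/6,150+110/6,36);print(np.arctan2(*(b-a)[1::-1]))
N=lambda n,u,v,z:print(n,back(f,350+(u-2.5)/6,165+(v-2.5)/6,z).round(1))
for n,u,v in [("TL",120,43),("TR",707,127),("BL",62,452),("BR",645,540)]:N(n,u,v,11)
N("pen",150,158,15);N("pen",630,188,15)
print(back(f,185+98/6,150+95/6,8),back(f,185+425/6,150+73/6,8),back(f,185+449/6,150+504/6,8),back(f,185+118/6,150+527/6,8))
E
```

```text
padR [466.6  78.   40. ]
tabR [587.   83.7  36. ]
padL [463.9 148.5  40. ]
tabL [584.9 153.3  36. ]
er [546.9  81.7  48. ]
erTL [568.9  93.4  52. ]
erBR [523.2  68.4  52. ]
0.047176977920102454
TL [ 576.9 -182.7   11. ]
TR [ 542.8 -389.9   11. ]
BL [ 432.5 -158.4   11. ]
BR [ 397.7 -362.3   11. ]
pen [ 535.4 -191.6   15. ]
pen [ 521.4 -360.5   15. ]
[597.12970305 176.83409769   8.        ] [602.71550625  60.02685499   8.        ] [449.07800276  53.28637202   8.        ] [443.27290122 170.37291815   8.        ]
```

```bash
cat >> h.py <<'E'
from scipy.spatial.transform import Rotation as Ro
PIV=np.array([509.5,79.6]); A=0.045; D=np.array([np.cos(A),np.sin(A)])
def plan(xy,ztip,yaw=None):
    s=r.sense(); R=Ro.from_euler("xyz",s["tcp_rot"]).as_matrix()
    d=np.array([xy[0],xy[1],ztip+173])-s["eef_pos"]
    tw=0 if yaw is None else -((yaw-s["tcp_rot"][2]+np.pi)%(2*np.pi)-np.pi)/np.pi
    print("shift",(R.T@d/1000).round(4),"twist",round(tw,4),"rows>",np.linalg.norm(d)/41.7,abs(tw)*180/7.16,"clk",s["clock"],"F",s["contact_force"].round(1),"open",s["opening"])
E
python3 - <<'E'
from h import *
plan(PIV-48*D,70,np.pi+A)
E
```

```text
shift [-0.3809 -0.3531  0.1617] twist -0.1588 rows> 13.044456922878014 3.9914646996604026 clk 1.15 F [-0.1 -0.4  0.5] open 1.000375832756786
```

>>> apply_moves(motion="-1 -0.381 -0.353 0.1 -0.1588;-1 -0.381 -0.353 0.1 -0.1588;-1 -0.381 -0.353 0.1 -0.1588;-1 -0.381 -0.353 0.1 -0.1588;-1 -0.381 -0.353 0.1 -0.1588;-1 -0.381 -0.353 0.1 -0.1588;-1 -0.381 -0.353 0.1 -0.1588;-1 -0.381 -0.353 0.1 -0.1588;-1 -0.381 -0.353 0.1 -0.1588;-1 -0.381 -0.353 0.1 -0.1588;-1 -0.381 -0.353 0.1 -0.1588;-1 -0.381 -0.353 0.1 -0.1588;-1 -0.381 -0.353 0.162 -0.1588;-1 -0.381 -0.353 0.162 -0.1588;-1 -0.381 -0.353 0.162 -0.1588;-1 -0.381 -0.353 0.162 -0.1588;-1 -0.381 -0.353 0.162 -0.1588;-1 -0.381 -0.353 0.162 -0.1588", squeeze=40)

```text
clock: 2.65
eef_pos: [462.2, 78.4, 244.2]
tcp_rot: [3.141, 0.002, -3.096]
contact_force: [0.2, 0.1, 0.6]
opening: -0.001
```

```bash
python3 - <<'E'
from h import *
shot("side","s1",(230,190,400,290),4)
shot("top","t1",(150,120,320,260),4)
print(r.sense()["eef_pos"],r.sense()["tcp_rot"])
plan(PIV-48*D,40)
E
```

```text
[462.10455     78.35816147 244.14943523] [ 3.14121962e+00  2.69800235e-03 -3.09515856e+00]
shift [ 0.0007 -0.0009  0.0311] twist 0 rows> 0.7474316918969496 0.0 clk 2.75 F [0.1 1.2 0.5] open -0.0017076019602700846
```

View pics/s1.png

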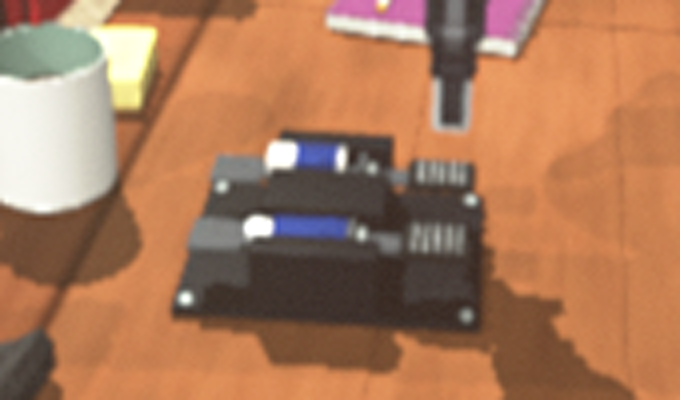

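View pics/t1.png

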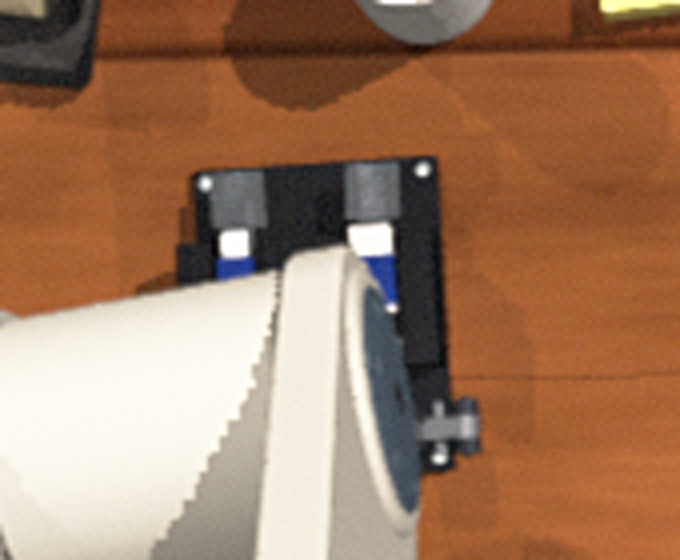

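>>> apply_moves(motion="-1 0 -0.001 0.015 0;-1 0 -0.001 0.029 0;-1 0 -0.001 0.032 0;-1 0 -0.001 0.035 0;-1 0 -0.001 0.038 0;-1 0 -0.001 0.040 0;-1 0 -0.001 0.042 0;-1 0 -0.001 0.044 0;-1 0 -0.001 0.046 0;-1 0 -0.001 0.046 0;-1 0 -0.001 0.046 0")

```text
clock: 3.67
eef_pos: [461.4, 76.3, 196.5]
tcp_rot: [-3.141, -0.001, -3.097]
contact_force: [-0.1, 0.1, 0.2]
opening: -0.001
```

```bash
python3 - <<'E'
from h import *
shot("side","s2",(230,190,400,290),4)
plan(PIV-48*D,22)
E
```

```text
shift [-0.0002  0.0011  0.0015] twist 0 rows> 0.04435603915009838 0.0 clk 3.7167 F [ 0.1  0.1 -0.4] open -0.0005039037036293182
```

View pics/s2.png

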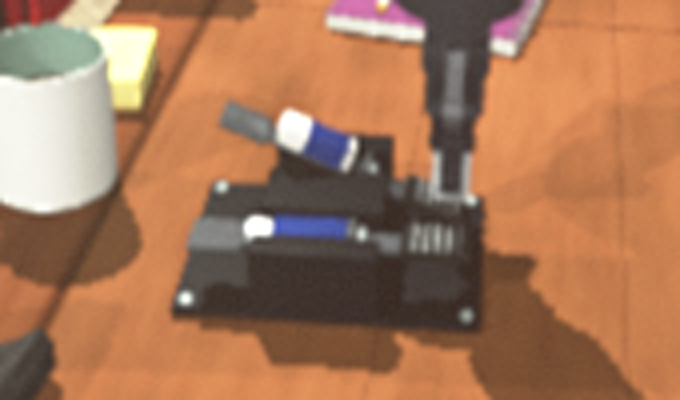

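>>> apply_moves(motion="-1 0 0 0.001 0;-1 0 0 0.002 0;-1 0 0 0.002 0")

```text
clock: 3.97
eef_pos: [461.6, 76.4, 195.4]
tcp_rot: [-3.141, -0.0, -3.096]
contact_force: [-4.9, -0.9, 18.6]
opening: 0.002
```

>>> apply_moves(motion="-1 0 0 -0.02 0;-1 0 0 -0.05 0;0 0 0 -0.09 0;0 0 0 -0.1 0;0 0 0 -0.1 0;0 0 0 -0.1 0;0 0 0 -0.1 0;0 0 0 -0.1 0")

```text
clock: 4.63
eef_pos: [461.1, 76.3, 293.3]
tcp_rot: [-3.141, -0.003, -3.097]
contact_force: [-0.1, -0.6, 0.1]
opening: 0.503
```

```bash
python3 - <<'E'
from h import *
f=shot("side","s3",(230,190,400,290),4)
for n in ("side","top"):
  if n=="top": shot("top","t3",(150,120,320,260),4)
  for q in ("eraser_mid","tab_right","pad_right"):
    print(n,q,[(d["point"],d["conf"]) for d in spotter.place_of(q,n)[:2]])
def S(n,s,z):
    p=PIV+D*(s*np.cos(.42)-z*np.sin(.42)); Z=36+s*np.sin(.42)+z*np.cos(.42)
    u=proj(f,[*p,Z]); print(n,p,Z,((u[0]-230)*4,(u[1]-190)*4))
S("tab",80,0);S("pad",-44,4);S("erc",34,6);S("er hi top",56.5,12);S("er lo top",11.5,12)
plan(PIV+28.6*D,90); print(r.sense())
E
```

```text
side eraser_mid [([538.6, 85.9, 56.6], 0.74), ([463.7, 77.6, 23.0], 0.3)]
side tab_right [([582.7, 82.5, 68.5], 0.49)]
side pad_right [([540.7, 84.2, 56.6], 0.65), ([462.7, 81.1, 22.2], 0.53)]
top eraser_mid [([541.6, 82.3, 55.1], 0.53)]
top tab_right [([581.6, 84.5, 70.8], 0.86)]
top pad_right [([464.1, 79.4, 21.5], 0.53)]
tab [582.4731675   82.88601089] 68.62083624476561 (np.float64(245.45861301887498), np.float64(115.18247262374985))
pad [467.73536721  77.7193219 ] 21.710895826628146 (np.float64(438.33818432545104), np.float64(193.90806278655623))
erc [538.0695102   80.88649646] 55.34238904589924 (np.float64(320.7874661754538), np.float64(138.8017832671494))
er hi top [556.14912756  81.70062886] 69.99553288161341 (np.float64(290.01156951597136), np.float64(115.51682587130949))
er lo top [515.10172085  79.85224773] 51.646312493932754 (np.float64(359.60877845483924), np.float64(146.3256437585842))
shift [-0.0765  0.001   0.0314] twist 0 rows> 1.9834640030286512 0.0 clk 5.0333 F [ 0.3 -0.3 -0.1] open 0.49952728881881897
{'clock': 5.0333, 'qpos': array([ 1.60916209e-01,  2.59511810e-01,  2.06001614e+00, -2.06154645e-05,
        8.22491638e-01, -1.45501707e+00]), 'qvel': array([-0.00027478, -0.0025776 , -0.00249734,  0.00037634,  0.00141613,
       -0.00136877]), 'joint_efforts': array([ 4.63530378e-04, -4.51067340e+01, -2.56910920e+01, -1.86104389e-04,
        3.56141041e-03, -1.93229113e-07]), 'eef_pos': array([461.70058995,  76.46012833, 294.4480245 ]), 'tcp_rot': array([-3.14152833e+00, -4.22330211e-04, -3.09644169e+00]), 'contact_force': array([ 0.27481426, -0.28109707, -0.09193899]), 'wrist_torque': array([ 0.01025965,  0.03548467, -0.00974716]), 'opening': 0.49952728881881897}
```

View pics/s3.png

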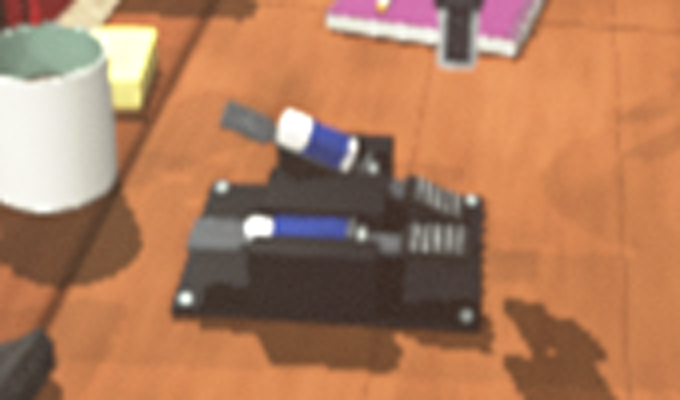

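View pics/t3.png

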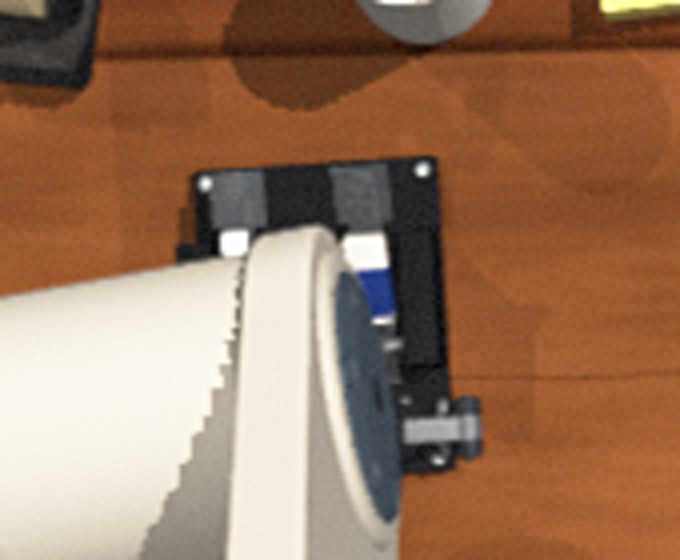

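>>> apply_moves(motion="0 -0.04 0.001 0.01 0;0 -0.0784 0.0015 0.02 0;0 -0.0784 0.0015 0.03 0;0 -0.0784 0.0015 0.045 0;0 -0.0784 0.0015 0.06 0;0 -0.0784 0.0015 0.066 0;0 -0.0784 0.0015 0.0695 0;0 -0.0784 0.0015 0.0695 0;0 -0.0784 0.0015 0.0695 0")

```text
clock: 5.78
eef_pos: [540.2, 81.5, 225.7]
tcp_rot: [3.142, 0.001, -3.096]
contact_force: [0.5, -0.4, 0.4]
opening: 0.5
```

```bash
python3 - <<'E'
from h import *
shot("side","s4",(250,190,400,260),5)
plan([540,81.5],51.5)
E
```

```text
shift [ 0.0003 -0.      0.0014] twist 0 rows> 0.03495538338879959 0.0 clk 5.8333 F [-0.3  1.5  0.2] open 0.5011446093484978
```

View pics/s4.png

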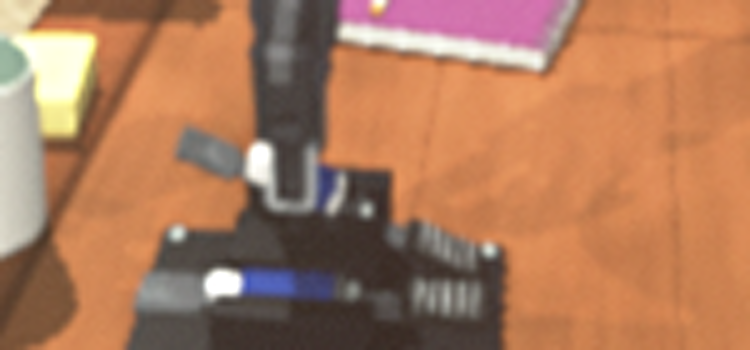

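>>> apply_moves(motion="0 0 0 0.001 0;-0.3 0 0 0.001 0;-0.5 0 0 0.001 0;-0.8 0 0 0.001 0;-1 0 0 0.001 0;-1 0 0 0.001 0;-1 0 0 0.001 0;-1 0 0 0.001 0;-1 0 0 0.001 0", squeeze=25)

```text
clock: 6.58
eef_pos: [540.2, 81.5, 224.4]
tcp_rot: [3.142, 0.001, -3.096]
contact_force: [0.7, 0.4, 4.7]
opening: 0.227
```

>>> apply_moves(motion="-1 0 0 -0.005 0;-1 0 0 -0.015 0;-1 0 0 -0.03 0;-1 0 0 -0.05 0;-1 0 0 -0.08 0;-1 0 0 -0.08 0;-1 0 0 -0.08 0")

```text
clock: 7.17
eef_pos: [540.5, 81.6, 306.3]
tcp_rot: [3.141, 0.004, -3.097]
contact_force: [-1.2, -0.3, -0.7]
opening: 0.226
```

```bash
python3 - <<'E'
from h import *
shot("side","s5",(250,150,400,260),5)
plan([470,-269.5],80)
E
```

```text
shift [ 0.0858 -0.3475  0.0518] twist 0 rows> 8.672126731601209 0.0 clk 7.2167 F [-0.4  0.2 -1.1] open 0.2249672382153312
```

View pics/s5.png

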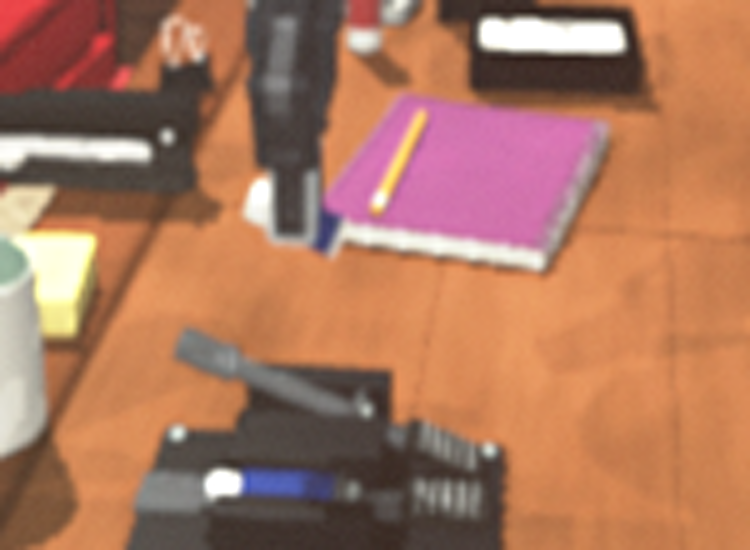

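>>> apply_moves(motion="-1 0.008 -0.033 0 0;-1 0.017 -0.069 0 0;-1 0.026 -0.104 0 0;-1 0.034 -0.139 0 0;-1 0.043 -0.174 0 0;-1 0.051 -0.208 0 0;-1 0.06 -0.243 0.01 0;-1 0.0686 -0.278 0.02 0;-1 0.077 -0.313 0.03 0;-1 0.0858 -0.3475 0.04 0;-1 0.0858 -0.3475 0.06 0;-1 0.0858 -0.3475 0.08 0;-1 0.0858 -0.3475 0.092 0;-1 0.0858 -0.3475 0.092 0;-1 0.0858 -0.3475 0.092 0")

```text
clock: 8.47
eef_pos: [469.6, -269.0, 211.4]
tcp_rot: [3.14, -0.002, -3.096]
contact_force: [-0.1, 0.6, 0.3]
opening: 0.228
```

```bash
python3 - <<'E'
from h import *
shot("side","s6",(290,140,400,220),6)
plan([470,-269.5],13.5);print(r.sense()["qpos"].round(2))
E
```

```text
shift [ 0.0001 -0.0004  0.0257] twist 0 rows> 0.6170779000551773 0.0 clk 8.5167 F [-0.9 -0.4 -0.6] open 0.2263242448009195
[-0.52  0.49  1.95  0.    0.71 -2.14]
```

View pics/s6.png

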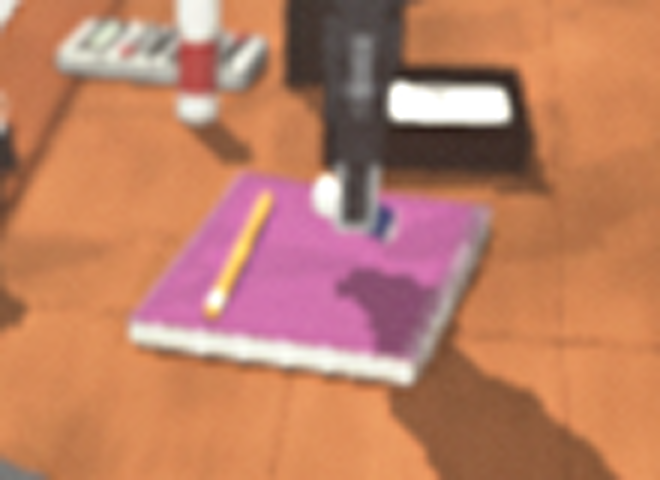

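>>> apply_moves(motion="-1 0 0 0.005 0;-1 0 0 0.010 0;-1 0 0 0.013 0;-1 0 0 0.015 0;-1 0 0 0.017 0;-1 0 0 0.019 0;-1 0 0 0.019 0", squeeze=20)

```text
clock: 9.1
eef_pos: [470.1, -269.6, 193.3]
tcp_rot: [-3.142, 0.0, -3.097]
contact_force: [-0.5, 1.2, 5.2]
opening: 0.229
```

Contact, light. Continue in small steps to turn it flat in the jaws.

>>> apply_moves(motion="-1 0 0 0.001 0;-1 0 0 0.002 0;-1 0 0 0.003 0;-1 0 0 0.003 0")

```text
clock: 9.43
eef_pos: [470.8, -269.6, 191.2]
tcp_rot: [-3.141, 0.002, -3.097]
contact_force: [1.7, 3.8, 10.8]
opening: 0.223
```

```bash
python3 - <<'E'
from h import *
shot("side","s7",(310,150,390,200),8)
plan([470,-269.5],13.5)
E
```

```text
shift [0.0009 0.0001 0.0048] twist 0 rows> 0.11620313377787153 0.0 clk 9.4833 F [ 1.4  4.5 11.6] open 0.2221225834235399
```

View pics/s7.png

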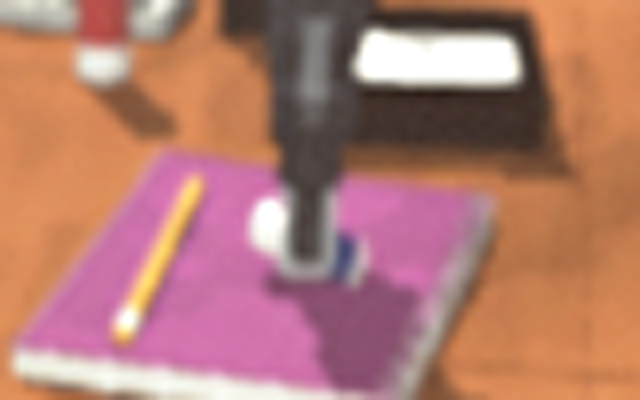

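>>> apply_moves(motion="-1 0 0 0.001 0;-1 0 0 0.001 0;-1 0 0 0.002 0;-1 0 0 0.002 0")

```text
clock: 9.82
eef_pos: [471.3, -269.6, 189.6]
tcp_rot: [-3.14, 0.004, -3.097]
contact_force: [3.3, 5.6, 12.4]
opening: 0.223
```

```bash
python3 - <<'E'
from h import *
shot("side","s8",(310,150,390,200),8)
plan([470,-269.5],13.5)
E
```

```text
shift [0.0013 0.0002 0.0031] twist 0 rows> 0.08012041663849805 0.0 clk 9.8667 F [ 3.1  4.9 12. ] open 0.22643909839407445
```

View pics/s8.png

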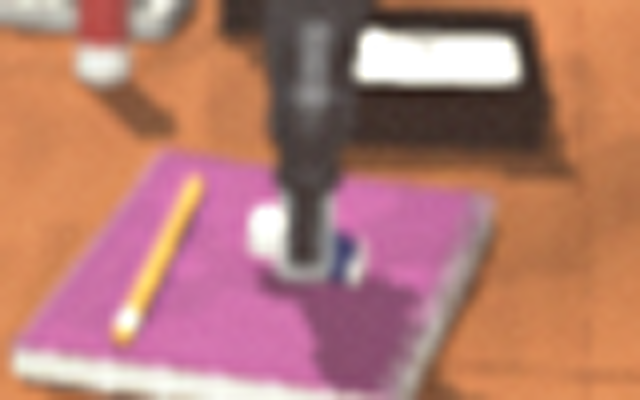

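>>> apply_moves(motion="-1 0 0 0.001 0;-1 0 0 0.001 0;-1 0 0 0.002 0;-1 0 0 0.002 0;-1 0 0 0.002 0")

```text
clock: 10.28
eef_pos: [471.7, -269.8, 187.8]
tcp_rot: [-3.14, 0.004, -3.097]
contact_force: [4.7, 4.1, 11.6]
opening: 0.226
```

```bash
python3 - <<'E'
from h import *
shot("side","s9",(310,150,390,200),8)
plan([470,-269.5],13.5)
E
```

```text
shift [0.0017 0.0004 0.0013] twist 0 rows> 0.051618300652127906 0.0 clk 10.3333 F [ 3.7  5.2 11.7] open 0.2286667563860217
```

View pics/s9.png

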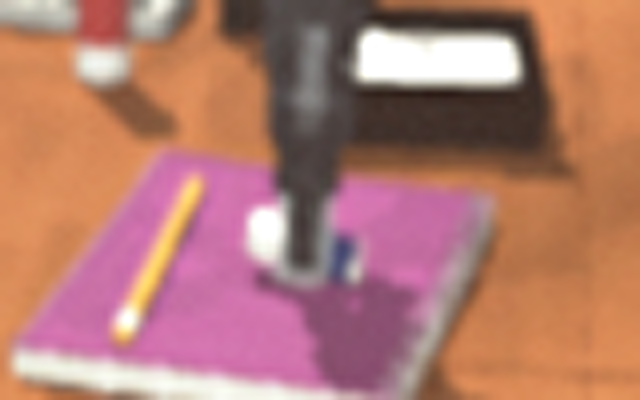

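>>> apply_moves(motion="-1 0 0 0.001 0;-1 0 0 0.001 0;-1 0 0 0.001 0")

```text
clock: 10.58
eef_pos: [471.7, -270.0, 186.8]
tcp_rot: [-3.139, 0.005, -3.097]
contact_force: [3.6, 2.8, 12.3]
opening: 0.225
```

>>> apply_moves(motion="-1 0 0 0.001 0;-1 0 0 0.001 0;-1 0 0 0.001 0")

```text
clock: 10.83
eef_pos: [471.9, -270.1, 185.9]
tcp_rot: [-3.139, 0.005, -3.097]
contact_force: [4.8, 3.8, 12.7]
opening: 0.226
```

```bash
python3 - <<'E'
from h import *
shot("side","s10",(310,150,390,200),8)
plan([470,-269.5],13.5)
E
```

```text
shift [ 0.0019  0.0007 -0.0006] twist 0 rows> 0.05033620041184438 0.0 clk 10.8833 F [ 4.9  3.3 13.6] open 0.22371814308520846
```

View pics/s10.png

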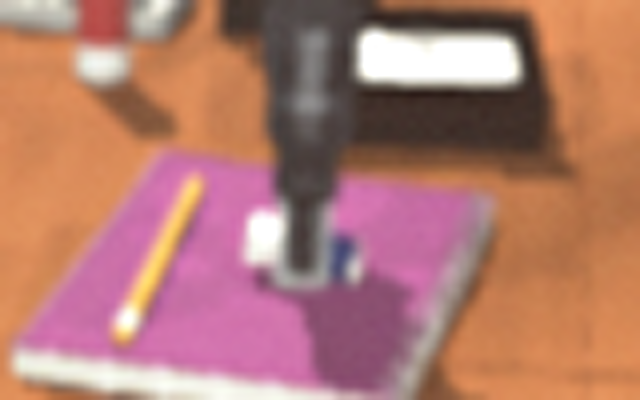

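>>> apply_moves(motion="-1 0 0 0.001 0;-1 0 0 0.001 0;-1 0 0 0.001 0")

```text
clock: 11.13
eef_pos: [472.0, -270.2, 185.0]
tcp_rot: [-3.139, 0.005, -3.097]
contact_force: [4.0, 1.6, 12.9]
opening: 0.226
```

```bash
python3 - <<'E'
from h import *
f=shot("side","s11",(310,150,390,200),8)
for x in(-22.5,22.5):
  for y in (-10.5,10.5):
    for z in (11,23):
      u=proj(f,[471+x,-270+y,z]);print(x,y,z,(u[0]-310)*8,(u[1]-150)*8)
E
```

```text
-22.5 -10.5 11 359.87067848897277 260.7777760815568
-22.5 -10.5 23 361.4500580486956 233.58298616649722
-22.5 10.5 11 357.2249337868452 281.9610003262112
-22.5 10.5 23 358.81701475067575 254.43586038315652
22.5 -10.5 11 249.16742904586 253.6598699542203
22.5 -10.5 23 250.24317823008278 226.542908629865
22.5 10.5 11 244.8076996679033 274.6457227265771
22.5 10.5 23 245.88039636179337 247.20008375643033
```

View pics/s11.png

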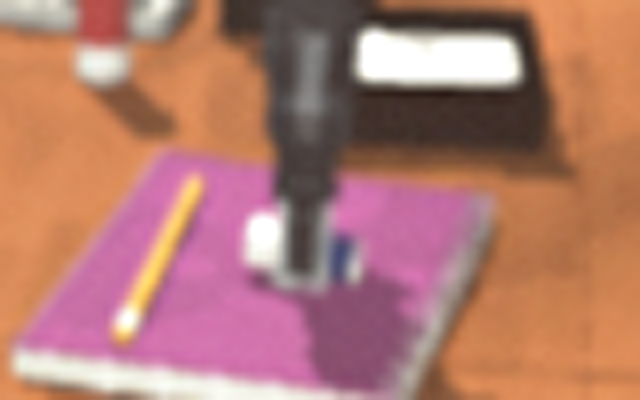

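>>> apply_moves(motion="-1 0 0 0.001 0;-1 0 0 0.001 0;-1 0 0 0.001 0")

```text
clock: 11.43
eef_pos: [472.1, -270.2, 184.5]
tcp_rot: [-3.139, 0.006, -3.097]
contact_force: [3.2, 3.5, 19.8]
opening: 0.222
```

>>> apply_moves(motion="-1 0 0 0.001 0;-1 0 0 0.001 0;-1 0 0 0.001 0")

```text
clock: 11.68
eef_pos: [472.1, -270.3, 184.4]
tcp_rot: [-3.139, 0.006, -3.097]
contact_force: [-0.1, 5.5, 33.0]
opening: 0.226
```

```bash
python3 - <<'E'
from h import *
f=shot("side","s12",(310,150,390,200),8)
E
```

```text
(no output)
```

View pics/s12.png

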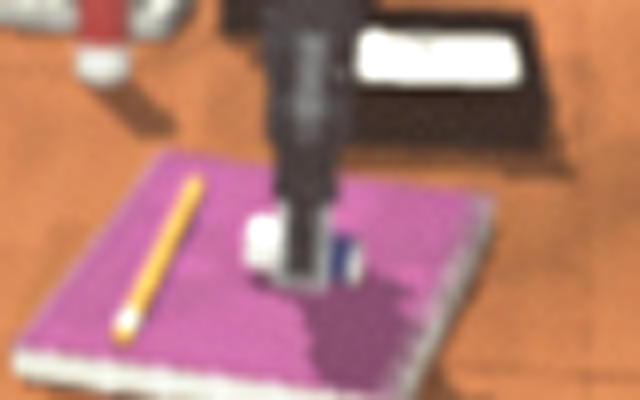

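>>> apply_moves(motion="-1 0 0 -0.0015 0;-0.5 0 0 -0.002 0;-0.3 0 0 -0.002 0;-0.1 0 0 -0.002 0;0 0 0 -0.002 0;0 0 0 -0.002 0;0 0 0 -0.002 0;0 0 0 -0.002 0")

```text
clock: 12.4
eef_pos: [469.7, -269.4, 182.8]
tcp_rot: [3.141, -0.001, -3.097]
contact_force: [-0.3, -0.2, 0.7]
opening: 0.499
```

```bash
python3 - <<'E'
from h import *
f=shot("side","s13",(310,150,390,200),8)
E
```

```text
(no output)
```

View pics/s13.png

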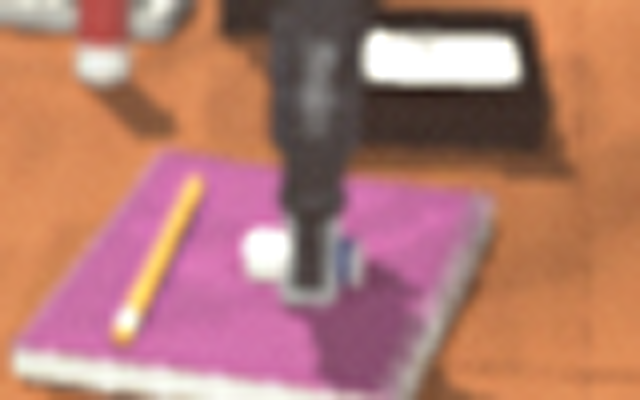

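>>> apply_moves(motion="0 0 0 -0.01 0;0 0 0 -0.03 0;0 0 0 -0.06 0;0 0 0 -0.1 0;0 0 0 -0.14 0;0 0 0 -0.14 0;-1 0 0 -0.14 0;-1 0 0 -0.14 0")

```text
clock: 13.12
eef_pos: [469.6, -269.4, 323.6]
tcp_rot: [-3.141, 0.0, -3.097]
contact_force: [-1.8, 1.1, -1.8]
opening: 0.221
```

```bash
python3 - <<'E'
from h import *
f=shot("side","s14",(310,150,390,200),8)
plan(PIV+80*D,120)
E
```

```text
shift [-0.1359  0.3466  0.0297] twist 0 rows> 8.956509366634666 0.0 clk 13.1667 F [-0.4 -0.3 -0.2] open 0.1334804912475332
```

View pics/s14.png

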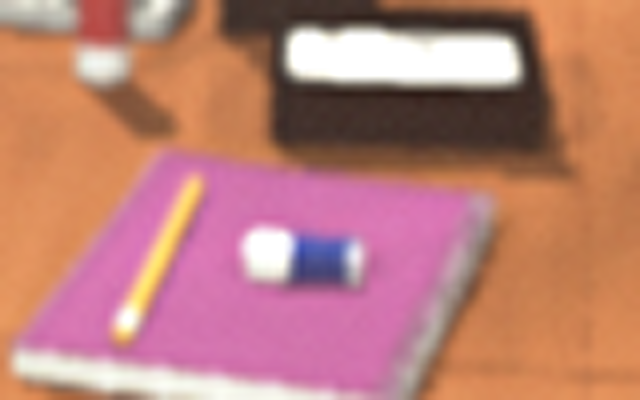

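The eraser lies flat on the notebook at about (305, 257) in the crop, and the pencil hasn't moved. Next is the tab.

>>> apply_moves(motion="-1 -0.0155 0.0385 0 0;-1 -0.03 0.077 0 0;-1 -0.045 0.1155 0 0;-1 -0.06 0.154 0 0;-1 -0.0755 0.1925 0 0;-1 -0.09 0.231 0 0;-1 -0.106 0.27 0 0;-1 -0.121 0.308 0.01 0;-1 -0.136 0.3466 0.03 0;-1 -0.136 0.3466 0.05 0;-1 -0.136 0.3466 0.05 0;-1 -0.136 0.3466 0.05 0;-1 -0.136 0.3466 0.05 0", squeeze=40)

```text
clock: 14.25
eef_pos: [589.7, 82.1, 272.7]
tcp_rot: [-3.141, -0.002, -3.097]
contact_force: [-0.8, -1.3, 0.9]
opening: 0.003
```

```bash
python3 - <<'E'
from h import *
f=shot("side","s15",(230,170,400,290),4)
shot("top","t15",(150,120,320,260),4)
plan(PIV+80*D,36)
E
```

```text
shift [0.0008 0.0015 0.0649] twist 0 rows> 1.557067515064434 0.0 clk 14.35 F [ 0.5  0.4 -0.1] open -0.002012011214435457
```

View pics/s15.png

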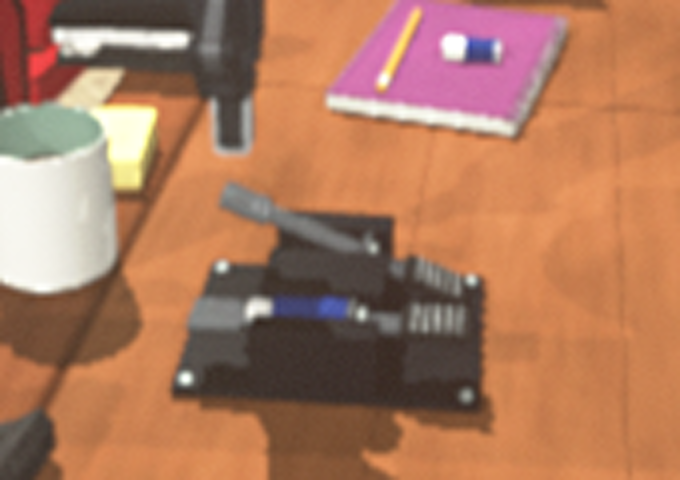

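View pics/t15.png

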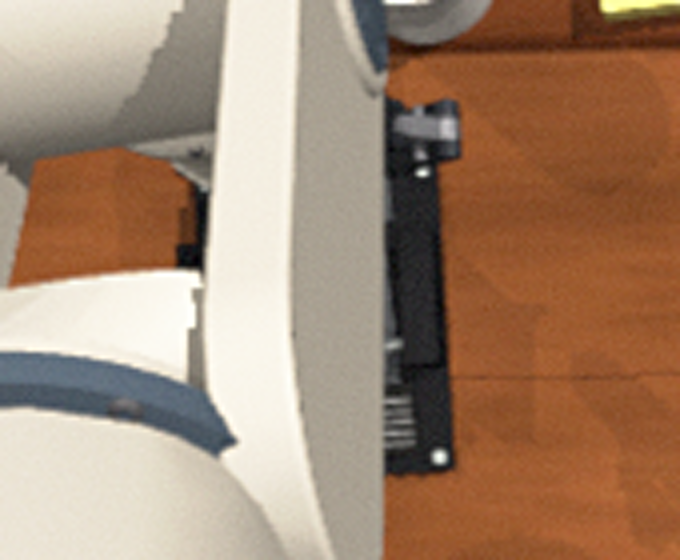

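>>> apply_moves(motion="-1 0 0.001 0.015 0;-1 0 0.001 0.025 0;-1 0 0.001 0.03 0;-1 0 0.001 0.035 0;-1 0 0.001 0.04 0;-1 0 0.001 0.044 0;-1 0 0.001 0.048 0;-1 0 0.001 0.052 0;-1 0 0.001 0.056 0;-1 0 0.001 0.059 0;-1 0 0.001 0.062 0;-1 0 0.001 0.064 0;-1 0 0.001 0.064 0;-1 0 0.001 0.064 0")

```text
clock: 15.52
eef_pos: [590.1, 83.9, 209.4]
tcp_rot: [-3.142, -0.0, -3.096]
contact_force: [-0.7, 1.2, 3.7]
opening: 0.001
```

>>> apply_moves(motion="-1 0 0 0.001 0;-1 0 0 0.001 0;-1 0 0 0.002 0;-1 0 0 0.002 0")

```text
clock: 15.85
eef_pos: [590.1, 83.9, 208.9]
tcp_rot: [3.142, -0.0, -3.096]
contact_force: [-6.0, -0.4, 21.7]
opening: 0.001
```

>>> apply_moves(motion="-1 0 0 -0.01 0;-1 0 0 -0.04 0;-1 0 0 -0.08 0;-1 0 0 -0.12 0;-1 0 0 -0.16 0;-1 0.04 0 -0.18 0;-1 0.08 0.04 -0.18 0;-1 0.12 0.08 -0.18 0;-1 0.14 0.12 -0.18 0;-1 0.16 0.16 -0.18 0;-1 0.16 0.2 -0.18 0;-1 0.16 0.24 -0.18 0;-1 0.16 0.28 -0.18 0;-1 0.16 0.3 -0.18 0;-1 0.16 0.3 -0.18 0;-1 0.16 0.3 -0.18 0")

```text
clock: 17.18
eef_pos: [416.1, 378.7, 386.9]
tcp_rot: [3.141, -0.0, -3.093]
contact_force: [0.2, -0.3, 0.1]
opening: -0.002
```

```bash
python3 - <<'E'
from h import *
f=shot("side","s16",(230,140,400,260),4)
shot("top","t16",(180,140,480,270),2.6)
for n in ("side","top"):
  for q in ("tab_right","pad_right","eraser_mid","tab_left","pad_left"):
    print(n,q,[(np.round(d["point"],1),round(d["conf"],2)) for d in spotter.place_of(q,n)[:2]])
print(r.sense()["contact_force"],r.sense()["clock"])
E
```

```text
side tab_right [(array([589.9,  84.7,  37.2]), 0.72)]
side pad_right [(array([460.9,  80. ,  41.7]), 0.54)]
side eraser_mid [(array([ 473.5, -269.6,   18.3]), 0.46)]
side tab_left [(array([585.4, 154.9,  36.6]), 0.53)]
side pad_left [(array([459.7, 146.5,  38.5]), 0.75)]
top tab_right [(array([588. ,  83.9,  38.1]), 0.92)]
top pad_right [(array([461.2,  80.2,  38.9]), 0.76)]
top eraser_mid [(array([ 471.9, -273.8,   13.8]), 0.63)]
top tab_left [(array([584.5, 156.7,  37.3]), 0.63)]
top pad_left [(array([459.8, 150.5,  40.8]), 0.78)]
[-0.70959755 -0.44736007  0.26455959] 17.7833
```

View pics/s16.png

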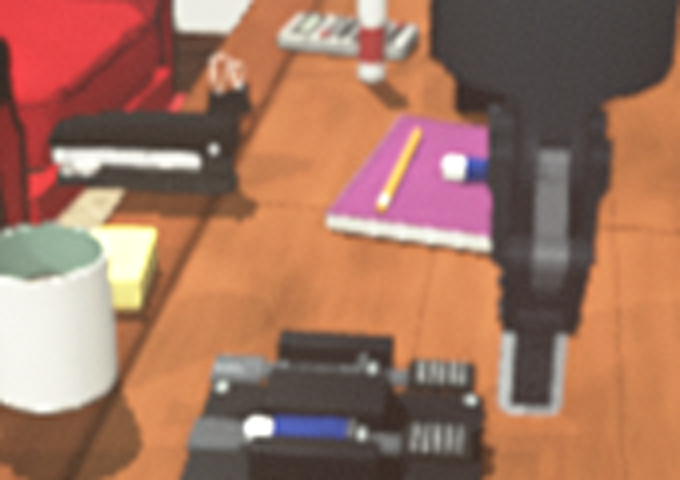

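View pics/t16.png

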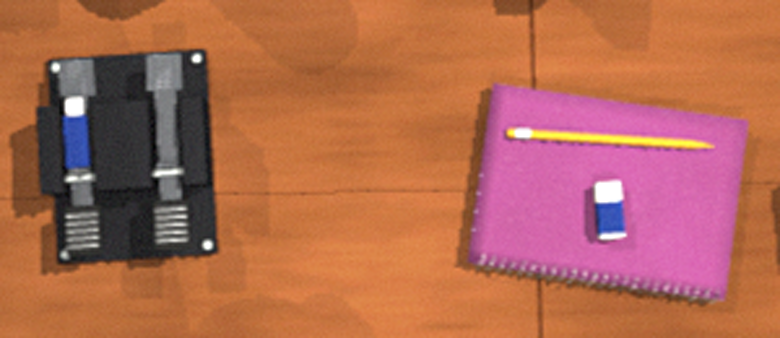

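The right rocker is level and empty, the eraser lies flat on the notebook at about (609, 210) in the top crop, and the pencil and USB stick haven't moved.

```bash
python3 -c "
from rig import r
print(r.sign_off())"
```

```text
the job is handed in; nothing more can be done
None
```

The eraser is on the notebook, lying flat, and its rocker in the caddy is level again. I handed the job in at about 18 s on the clock, well under the 51 s limit.

- **Tipping:** the eraser was in the right lane. I pressed that pad until the force jumped to 18.6 N at the stop. The side picture matched a full tip of 0.42 rad.
- **Moving the eraser:** I gripped it across its 21 mm and lifted it out. I set it down at about (472, -271) mm, pressing lightly so that it turned flat in the jaws before I let go. At the end of that press the wrist force reached 33 N for a moment, so I eased off before opening. It was still very slightly tilted at release, so one end may have settled by a millimetre or two.
- **Levelling:** I pressed the right tab down until the force reached 21.7 N, with the fingertips 36 mm above the desk.

**Last checks:** both cameras show the right rocker empty and level. They place its tab at 37–38 mm and its pad at 39–42 mm, against 36 and 40 mm when level. The eraser is flat in the middle of the notebook, and the pencil and the USB stick's rocker look unmoved. The two cameras put the eraser's height at 14 and 18 mm, which is within their error of the expected 17 mm. The arm was clear of everything, and no check failed.

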